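# Centre-punch the drill spot on the ashtray bracket blank

## Task

The steel bracket blank for hanging the ashtray still needs its drill spot marked. Take the spring centre punch out of its wooden stand, set its point inside the brass guide ring on the blank and press it straight down until you feel its hidden spring snap and give way, stopping there rather than driving it hard against its stop. Then hang the punch upright in its stand again and let go, leaving the ashtray, tumbler, tea cup and sunglasses case where they are.

Things in the scene. Friction and masses are not known exactly. Their poses are not given: they have to be found in the camera images.
- punch_grip (a point): Spring centre punch, loose, about 0.17 kg, hanging point down in the stand by its collar. This point: on its axis, middle of the knurled steel grip, a round barrel 18 mm thick reaching 25 mm above and 25 mm below it. Right under the grip a brass collar (26 mm wide, 8 mm thick, underside 33 mm below this point), then a 13 mm barrel down to punch_nose. Own z axis: up along the punch.
- punch_nose (a point): End of the punch's 13 mm barrel, on the axis, 78 mm below punch_grip. Below it the slim spring-loaded point stands out, 6 mm thick with a conical end. How far is not known exactly, as it screws in and out: 20 to 30 mm below this place when relaxed (98 to 108 mm below punch_grip), so its touch must be felt. This place does not move with the point.
- plunger (a joint): How far the punch's point is pushed in, m: 0 relaxed, 0.0095 at the solid stop. Resistance 2.5 N at first, 4 N at 3 mm, then rising steeply to a peak of 12 to 15 N near 6 mm; there the spring snaps and the resistance drops within 1 mm to about 5 N (snap over near 7 mm) and stays so up to the stop, where it shoots up again. Springs back to 0 when lifted.
- stand_hole (a point): Centre of the hole's mouth in the top of the punch stand: a fixed pale wooden block 70 x 70 mm, 85 mm high, with an upright through hole 20 mm wide (2 mm chamfer). The punch hangs in it by its collar, with punch_grip 33 mm above this point.
- spot (a point): Drill spot (red dot) on the top face of the bracket blank, in the middle of the brass guide ring (6 mm high, 26 mm outside, 11 mm inside diameter). The blank is fixed: a steel strip 130 x 45 x 5 mm on a wooden board 150 x 70 x 20 mm; top face 25 mm above the slate; the spot is 35 mm from its middle, towards its own -x end. It takes at most 20 N from the punch.
- ashtray: Bystander: stainless ashtray with clip-on lid, 94 mm in diameter, 51 mm high over its knob; origin at the centre of its underside. Loose.
- tumbler: Bystander: clear glass tumbler, 72 mm across the rim, 85 mm high; origin at the centre of its underside. Loose.
- teacup: Bystander: orange ceramic tea cup with handle, 76 mm across the rim, 58 mm high, on a wooden coaster 96 mm across and 8 mm thick; origin at the centre of the cup's underside. Loose.
- glasses_case: Bystander: black plastic sunglasses case 160 x 62 x 46 mm, long along its x axis; origin at the centre of its underside. Loose.
Mind the look-alikes: they are no part of the job. Of the things shaped like the part that bears spot, the wooden one is meant. What is shaped like the part that bears punch_grip but orange is not meant.

How it is judged:
On the way, in this order (a step that is already met when the one before it is completed fails the run):
1. the punch is drawn out of its stand (z of punch_nose in the frame of stand_hole above 0.005 m), for 0.1 s.
2. with its point on the blank inside the guide ring and held upright, the punch is pressed until its spring has snapped (travel over 6.8 mm) (value of joint plunger above 0.0068 m and horizontal distance between punch_nose and spot below 0.004 m and angle between punch_nose's own z axis and vertical below 0.12 rad and contact force between punch and blank above 1 N), for 0.05 s.
At the end, for the whole second after the job is handed in: The punch hangs in the stand again, within 6 mm of the hole's axis, collar on the block (grip point 29 to 37 mm above the hole's mouth), upright within 0.12 rad, spring relaxed (under 2 mm), and let go; the four bystanders are within 20 mm of where they stood (horizontal distance between punch_nose and stand_hole below 0.006 m and z of punch_grip in the frame of stand_hole between 0.029 and 0.037 m and angle between punch_grip's own z axis and vertical below 0.12 rad and value of joint plunger below 0.002 m and distance of each of ashtray, tumbler, teacup, glasses_case from where it was at the start of the episode below 0.02 m); the robot touches nothing.
It fails at once if the punch bears on the blank with more than 20 N (contact force between punch and blank above 20 N).
It fails at once if the stainless ashtray is shifted by more than 20 mm or tipped (distance of ashtray from where it was at the start of the episode above 0.02 m or angle between ashtray's own z axis and vertical above 0.3 rad).
It fails at once if the glass tumbler is shifted by more than 20 mm or tipped (distance of tumbler from where it was at the start of the episode above 0.02 m or angle between tumbler's own z axis and vertical above 0.3 rad).
It fails at once if the orange tea cup is shifted by more than 20 mm or tipped (distance of teacup from where it was at the start of the episode above 0.02 m or angle between teacup's own z axis and vertical above 0.3 rad).
It fails at once if the sunglasses case is shifted by more than 20 mm or tipped (distance of glasses_case from where it was at the start of the episode above 0.02 m or angle between glasses_case's own z axis and vertical above 0.3 rad).
It also fails if it takes over 67 s, if anything falls off the work surface, if the arm or the gripper's body presses on something with over 40 N, if the wrist force passes 120 N, or if a joint passes its speed limit or range.

## Robot

A 6-joint arm with a two-finger parallel gripper is mounted at the origin on the work surface. World frame = base frame: x ahead of the robot, y to its left, z up, the work surface at z = 0. Lengths are in m, angles in rad, forces in N, time in s.
With the tool pointing down it reaches from about 0.3 to 0.875 m from the base axis. Payload 4.2 kg.
Tool frame: the origin (TCP) lies on the centre line of the jaws, within the pads' length; the fingertips stand 14 mm ahead of it and the grasp point (between the pads) lies 5 mm behind it (robot.nose_length is the distance from the TCP to the fingertips, in m); z points along the fingers, y is the line along which they close (so a half turn about z gives the same grasp; the last joint's range is limited). The gripper opens to 85 mm and grips with 20 to 120 N. Pads are 22 mm wide; open, the fingers measure 114 mm over their backs; the gripper's body (76 mm by 85 mm) begins 54 mm behind the grasp point. The pads swing forward as they close: fully open they stand 13 mm farther back than shut.
Start: joints at [1.295, 0.32, 1.565, -0, 1.257, -0.02], TCP at [0.145, 0.556, 0.245] pointing down, gripper open.
Joint ranges: [-3.11, 3.11], [-0.84, 2.01], [0.21, 2.61], [-1.34, 4.49], [0.05, 2.63], [-2.56, 2.56]. Speed limits (rad/s): [2.57, 2.57, 3.14, 3.14, 3.14, 3.14].

## Interface

Orientations are given as a unit quaternion [x, y, z, w].
In Python, from cell import robot gives the robot as it stands.
- The arm moves only by the tool jog_arm, never from a script. Its argument "commands" is a list of rows, each a list of 3 entries, a list of its own where there are three numbers: the gripper command: -1 is shut, 1 is fully open, values between are in proportion, then the shift along the world's x, y, z scaled (see below), then the turn about the world's z scaled (see below). A call has exactly 10 rows; each row shifts and turns the commanded pose from where the row before left it; what a row does not reach is not made up. The controller multiplies each number of a shift by 300 mm and each number of a turn by pi rad. A row lasts 1/10 s, in which the tool goes at most 50 mm and 8.59 degrees, less where a joint would pass 70% of its speed; a pose out of reach is approached as far as the arm can. A call with a number of a shift or a turn outside -1 to 1 is refused whole. A call with a gripper value outside its range is refused whole. The fingers move at their own pace and stop on an object; "newtons" is the grip in N (left out, the last holds). Time passes only in rows, so rows that do not move let the fingers close, or fill a call up. It gives the time, the measured TCP pose, the force, the opening and the grip force at its end, in the units of the state.
- robot.get_obs(): the state, without advancing time (a new reading comes with each control period).
- robot.capture(name): name is "scene" or "top"; returns the picture (400x640x3 uint8, red, green, blue); there is no depth.
- robot.camera_model(name): a dict with "fx", "fy", "cx", "cy" (pixels), "xyz" and "rotation" of the camera in the world. Camera axes: x right, y down, z forward; pixel columns grow to the right and rows downward; lengths in m; the calibration is good to about 2 mm. A picture is of the moment at which its call begins. camera_model takes no time and is no camera call.
- robot.hand_in(): hands the job in; it is judged then, once.
The state is a dict: "t": time; "qpos": joint angles; "joint_vel": joint speeds; "joint_torque": joint torques, N m; "tool_pos": TCP position; "ee_rot": TCP orientation; "force": force on the tool from outside, world axes, zero at the start; "wrist_torque": the same for the moment, N m; "finger_gap": finger opening in m; "grasp_force": force on a finger pad.
Only numpy, scipy, OpenCV 4.12 (cv2) and the standard library are available. Lean on these libraries where they do the work, as an engineer would, in place of code of your own. Each camera call takes 0.05 s, during which the arm holds its last target. There are 200 camera calls.

## Working session

There is one attempt and no reset: what is moved stays moved. The work goes in short steps, Python scripts to look and compute and a tool call to move; the robot and the scene stay as the last step left them, time stands still between calls to the robot, and variables do not carry over. Pictures are saved under pics/ and viewed, at most 10 in all, crops included, and the job is handed in when it is done.

Besides the shell and the picture viewer there is one more tool, called after "Call:" by a JSON object that holds its "fn" and its "kwargs". jog_arm: Moves the arm, as the interface text tells. Shifts and turns lie within -1 to 1; 1 stands for 300 mm of shift or pi rad of turn. Its arguments: {"type":"object","properties":{"commands":{"type":"array","items":{"type":"array"}},"newtons":{"type":"number"}},"required":["commands"]}

```bash
mkdir -p pics
python3 - <<'E'
from cell import robot
import cv2
for n in("scene","top"):
    im=robot.capture(n); cv2.imwrite(f"pics/{n}0.png",im[:,:,::-1]); print(n,robot.camera_model(n))
print(robot.get_obs())
E
```

```text
scene {'fx': 369.03468725439836, 'fy': 369.03468725439836, 'cx': 319.01456414360786, 'cy': 198.4413483124059, 'xyz': array([ 0.97446134, -0.60973672,  0.85130397]), 'rotation': array([ 0.87716621,  0.28057771, -0.11683105, -0.37176079])}
top {'fx': 421.7369183958441, 'fy': 421.7369183958441, 'cx': 317.5401715938926, 'cy': 196.7266001234217, 'xyz': array([ 0.38148017, -0.00136894,  1.10683509]), 'rotation': array([ 0.70516898, -0.70426002,  0.05483871, -0.06121485])}
{'t': 0.1, 'qpos': array([ 1.29502815e+00,  3.20272841e-01,  1.56557038e+00, -1.95161146e-05,
        1.25740576e+00, -1.99985664e-02]), 'joint_vel': array([ 0.00028707, -0.003007  , -0.00321214, -0.00079049,  0.0020154 ,
       -0.00201089]), 'joint_torque': array([ 1.08467251e-03, -4.16405690e+01, -2.34702533e+01,  1.38668725e-04,
        4.95216678e-03,  3.10057840e-05]), 'tool_pos': array([0.14536216, 0.55590115, 0.24453536]), 'ee_rot': array([ 1.27533473e-01,  9.91833921e-01, -8.20494681e-04, -1.12847162e-04]), 'force': array([-0.80681857, -0.47125885, -0.84895061]), 'wrist_torque': array([-0.00760664,  0.00246311,  0.01963028]), 'grasp_force': 0.0, 'finger_gap': 0.08515329854817305}
```

View pics/scene0.png

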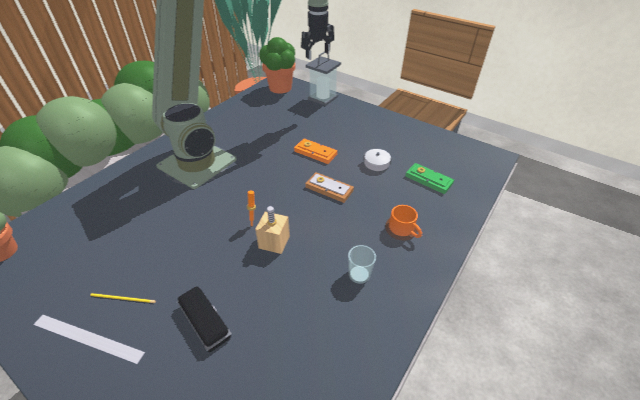

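View pics/top0.png

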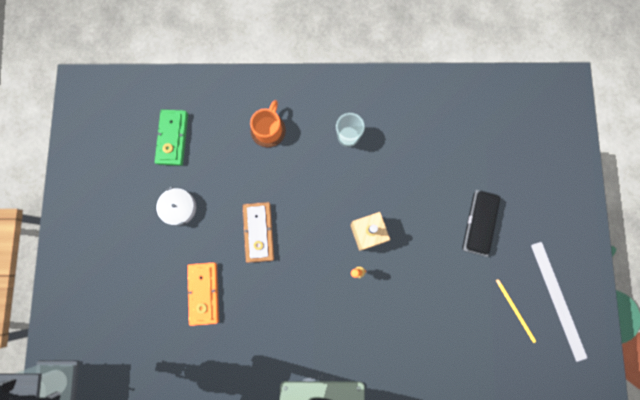

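The wooden-board blank is at top (258,232) with its ring near (259,246). The stand with the steel punch is at top (370,231) and scene (273,230). The orange punch at top (357,272) is the decoy. Next I'll enlarge these areas.

Run:
```python
import cv2,numpy as np
t=cv2.imread("pics/top0.png");s=cv2.imread("pics/scene0.png")
def c(im,x,y,w,h,k): return cv2.resize(im[y:y+h,x:x+w],None,fx=k,fy=k,interpolation=cv2.INTER_CUBIC)
# each crop 50x37 px at x8 = 400x296
o=np.vstack([np.hstack([c(t,345,205,50,37,8),c(t,235,225,50,37,8)]),np.hstack([c(s,245,202,50,37,8),c(s,300,168,50,37,8)])])
cv2.imwrite("pics/crop.png",o)
```

```text
(no output)
```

View pics/crop.png

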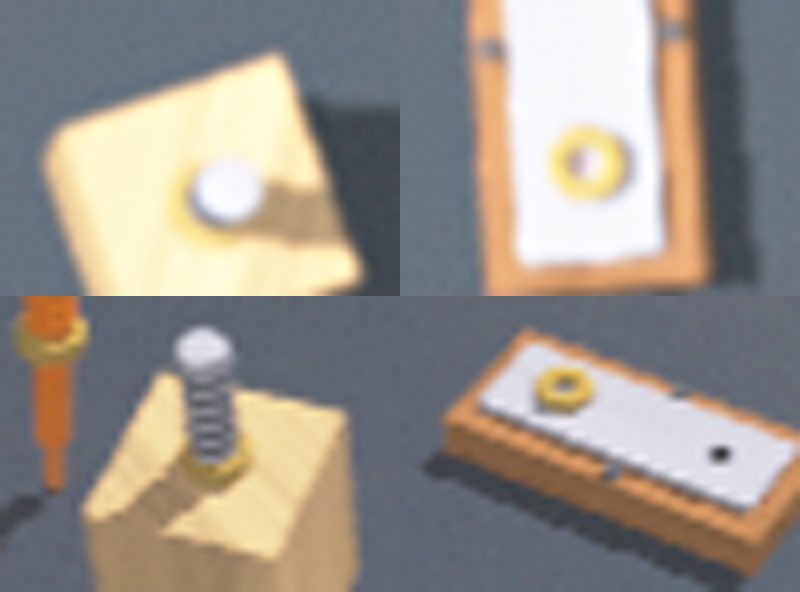

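```bash
cat > h.py <<'E'
import numpy as np
from scipy.spatial.transform import Rotation as R
from cell import robot
def ray(n,u,v):
    m=robot.camera_model(n); return m["xyz"],R.from_quat(m["rotation"]).apply([(u-m["cx"])/m["fx"],(v-m["cy"])/m["fy"],1])
def at(n,u,v,z):
    o,d=ray(n,u,v); return (o+d*(z-o[2])/d[2]).round(4)
def tri(a,b):
    (o,d),(p,e)=ray(*a),ray(*b); s=np.linalg.lstsq(np.c_[d,-e],p-o,rcond=None)[0]
    x,y=o+s[0]*d,p+s[1]*e; return ((x+y)/2).round(4),(x-y).round(4)
E
python3 - <<'E'
from h import *
print("ring",at("top",258.2,244.9,.031),at("scene",320.06,178.8,.031),tri(("top",258.2,244.9),("scene",320.06,178.8)))
print("cap",at("top",373.1,228.4,.143),at("scene",270.06,208.3,.143),tri(("top",373.1,228.4),("scene",270.06,208.3)))
print("collar",at("scene",271.6,221.6,.089))
# blocks: stand top corners in top crop, blank bottom corners
for u,v in((280,55),(52,140),(360,278)): print("stand",at("top",345+u/8-.44,205+v/8-.44,.085))
for u,v in((508,0),(520,265),(662,248)): print("blank",at("top",235+(u-400)/8-.44,225+v/8-.44,.025))
print(R.from_quat(robot.get_obs()["ee_rot"]).as_matrix().round(3))
E
```

```text
ring [0.4357 0.1591 0.031 ] [0.4349 0.1611 0.031 ] (array([0.4359, 0.1591, 0.0329]), array([-0.0006, -0.0005, -0.0001]))
cap [ 0.468  -0.1196  0.143 ] [ 0.469  -0.1203  0.143 ] (array([ 0.4682, -0.1197,  0.1419]), array([-0.0002, -0.0002,  0.    ]))
collar [ 0.468  -0.1199  0.089 ]
stand [ 0.5146 -0.1433  0.085 ]
stand [ 0.4885 -0.0735  0.085 ]
stand [ 0.4469 -0.1659  0.085 ]
blank [0.4881 0.1874 0.025 ]
blank [0.4036 0.1812 0.025 ]
blank [0.4091 0.1361 0.025 ]
[[-0.967  0.253 -0.   ]
 [ 0.253  0.967 -0.002]
 [ 0.    -0.002 -1.   ]]
```

The two cameras agree to within 2 mm: the spot is at about (0.4355, 0.1597) and the hole at about (0.468, -0.1198). The stand's corner midpoint confirms the hole position. Now approaching.

Call:
{"fn": "jog_arm", "kwargs": {"commands": [[1, [0.06, -0.12, 0], 0], [1, [0.06, -0.12, 0], 0], [1, [0.06, -0.12, 0], 0], [1, [0.06, -0.12, 0], 0], [1, [0.06, -0.12, 0], 0], [1, [0.06, -0.12, 0], 0], [1, [0.06, -0.12, 0], 0], [1, [0.06, -0.12, 0], 0], [1, [0.06, -0.12, 0], 0], [1, [0.06, -0.12, 0], 0]]}}

```text
t: 1.1
tool_pos: [0.3257, 0.1947, 0.2452]
ee_rot: [0.127, 0.992, 0.0, -0.0]
force: [-0.5, 0.5, -0.4]
finger_gap: 0.0851
grasp_force: 0.0
```

Call:
{"fn": "jog_arm", "kwargs": {"commands": [[1, [0.06, -0.12, 0], 0], [1, [0.06, -0.12, 0], 0], [1, [0.06, -0.12, 0], 0], [1, [0.06, -0.12, 0], 0], [1, [0.06, -0.12, 0], 0], [1, [0.06, -0.12, 0], 0], [1, [0.06, -0.12, 0], 0], [1, [0, -0.12, 0], 0], [1, [0, -0.12, 0], 0], [1, [0, 0, 0], 0]]}}

```text
t: 2.1
tool_pos: [0.4514, -0.131, 0.2448]
ee_rot: [0.13, 0.992, -0.001, -0.0]
force: [-0.6, 0.9, -0.4]
finger_gap: 0.0854
grasp_force: 0.0
```

Call:
{"fn": "jog_arm", "kwargs": {"commands": [[1, [0.055, 0.037, 0], 0], [1, [0, 0, -0.05], 0], [1, [0, 0, -0.05], 0], [1, [0, 0, -0.05], 0], [1, [0, 0, -0.05], 0], [1, [0, 0, -0.05], 0], [1, [0, 0, -0.05], 0], [1, [0, 0, -0.05], 0], [1, [0, 0, 0], 0], [1, [0, 0, 0], 0]]}}

```text
t: 3.1
tool_pos: [0.4679, -0.1161, 0.1404]
ee_rot: [0.127, 0.992, 0.0, -0.0]
force: [-0.1, -0.1, 0.3]
finger_gap: 0.0855
grasp_force: 0.0
```

Run:
```python
from h import *
import cv2
o=robot.get_obs();print(o["tool_pos"],o["force"])
t=robot.capture("top");s=robot.capture("scene")
def c(im,x,y,w,h,k): return cv2.resize(im[y:y+h,x:x+w,::-1],None,fx=k,fy=k,interpolation=cv2.INTER_CUBIC)
cv2.imwrite("pics/g1.png",np.hstack([c(t,330,190,80,80,5),c(s,230,160,80,80,5)]))
```

```text
[ 0.46790806 -0.11608291  0.14038729] [-0.09452826 -0.0800538   0.2823795 ]
```

View pics/g1.png

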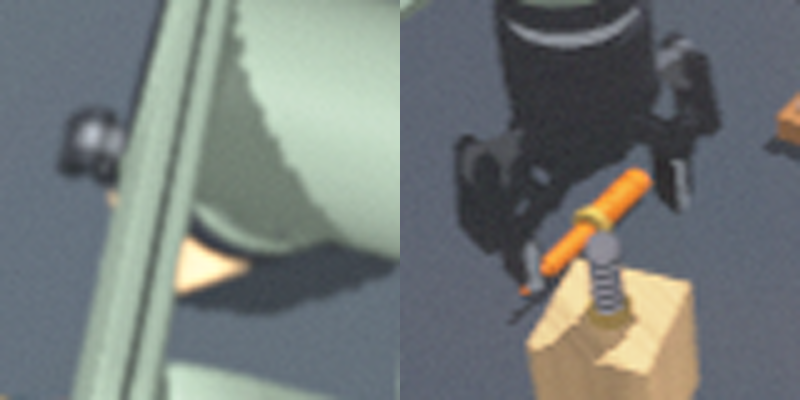

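The gripper is centred over the punch, whose cap shows at crop (603,248). The orange decoy is no longer upright and appears to lie on the table behind the stand, so I'll check that it isn't rolling. Now correcting y by -3.7 mm, lowering and gripping.

Call:
{"fn": "jog_arm", "kwargs": {"commands": [[1, [0, -0.0123, 0], 0], [1, [0, 0, -0.03], 0], [1, [0, 0, -0.03], 0], [1, [0, 0, -0.025], 0], [1, [0, 0, 0], 0], [-1, [0, 0, 0], 0], [-1, [0, 0, 0], 0], [-1, [0, 0, 0], 0], [-1, [0, 0, 0], 0], [-1, [0, 0, 0], 0]], "newtons": 80}}

```text
t: 4.2
tool_pos: [0.4682, -0.1203, 0.1152]
ee_rot: [0.128, 0.992, 0.0, 0.0]
force: [-0.8, 0.9, 2.4]
finger_gap: 0.0163
grasp_force: 77.8
```

Call:
{"fn": "jog_arm", "kwargs": {"commands": [[-1, [0, 0, 0], 0], [-1, [0, 0, 0], 0], [-1, [0, 0, 0], 0], [-1, [0, 0, 0], 0], [-1, [0, 0, 0], 0], [-1, [0, 0, 0], 0], [-1, [0, 0, 0], 0], [-1, [0, 0, 0], 0], [-1, [0, 0, 0], 0], [-1, [0, 0, 0], 0]]}}

```text
t: 5.2
tool_pos: [0.4682, -0.1203, 0.1152]
ee_rot: [0.128, 0.992, 0.0, 0.0]
force: [0.2, 1.1, 5.2]
finger_gap: 0.0159
grasp_force: 78.0
```

Run:
```python
from h import *
import cv2
o=robot.get_obs();print(o["tool_pos"],o["force"],o["finger_gap"],o["grasp_force"])
t=robot.capture("top");s=robot.capture("scene")
cv2.imwrite("pics/t2.png",t[:,:,::-1])
def c(im,x,y,w,h,k): return cv2.resize(im[y:y+h,x:x+w,::-1],None,fx=k,fy=k,interpolation=cv2.INTER_CUBIC)
cv2.imwrite("pics/g2.png",np.hstack([c(t,330,190,80,80,5),c(s,230,160,80,80,5)]))
print(at("scene",255.5,217.5,.01),at("scene",278,195.5,.01))
```

```text
[ 0.46817394 -0.12028522  0.11515097] [0.19004193 1.14352935 5.15844873] 0.015893503385773666 77.9619812965393
[ 0.3636 -0.0851  0.01  ] [0.3567 0.0317 0.01  ]
```

View pics/g2.png

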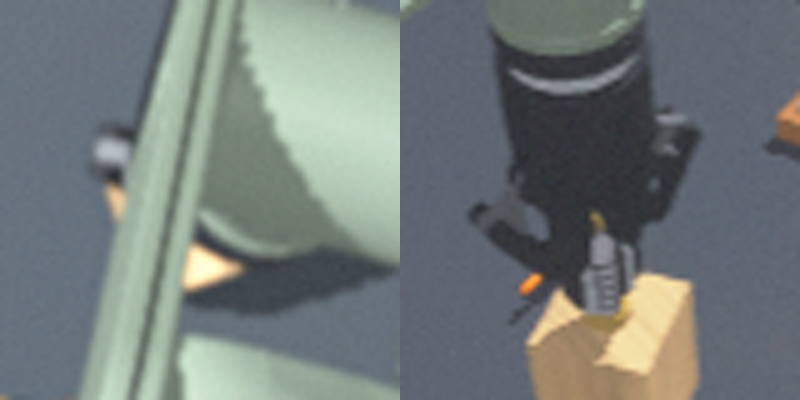

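The punch is gripped at gap 16 mm, and the decoy's tip hasn't moved. Now drawing it out and carrying it to the spot.

Call:
{"fn": "jog_arm", "kwargs": {"commands": [[-1, [0, 0, 0.02], 0], [-1, [0, 0, 0.05], 0], [-1, [0, 0, 0.06], 0], [-1, [0, 0, 0.06], 0], [-1, [0, 0, 0.06], 0], [-1, [0, 0, 0.06], 0], [-1, [0, 0, 0.06], 0], [-1, [0, 0, 0.06], 0], [-1, [0, 0, 0.02], 0], [-1, [0, 0, 0], 0]]}}

```text
t: 6.3
tool_pos: [0.4681, -0.1204, 0.2501]
ee_rot: [0.128, 0.992, -0.0, 0.0]
force: [-0.8, -0.8, -2.0]
finger_gap: 0.0164
grasp_force: 77.9
```

Call:
{"fn": "jog_arm", "kwargs": {"commands": [[-1, [-0.01, 0.06, 0], 0], [-1, [-0.01, 0.1, 0], 0], [-1, [-0.01, 0.12, 0], 0], [-1, [-0.015, 0.12, 0], 0], [-1, [-0.015, 0.12, 0], 0], [-1, [-0.015, 0.12, 0], 0], [-1, [-0.015, 0.12, 0], 0], [-1, [-0.01, 0.1, 0], 0], [-1, [-0.009, 0.073, 0], 0], [-1, [0, 0, 0], 0]]}}

```text
t: 7.3
tool_pos: [0.4343, 0.1615, 0.2484]
ee_rot: [0.126, 0.992, -0.0, -0.001]
force: [0.5, -1.4, -1.7]
finger_gap: 0.0159
grasp_force: 78.2
```

Call:
{"fn": "jog_arm", "kwargs": {"commands": [[-1, [0, 0, -0.04], 0], [-1, [0, 0, -0.05], 0], [-1, [0, 0, -0.05], 0], [-1, [0, 0, -0.05], 0], [-1, [0, 0, -0.05], 0], [-1, [0, 0, -0.03], 0], [-1, [0, 0, -0.02], 0], [-1, [0, 0, 0], 0], [-1, [0, 0, 0], 0], [-1, [0, 0, 0], 0]]}}

```text
t: 8.3
tool_pos: [0.4357, 0.1597, 0.1634]
ee_rot: [0.128, 0.992, 0.0, 0.001]
force: [0.3, 1.2, -1.1]
finger_gap: 0.016
grasp_force: 78.3
```

Run:
```python
from h import *
import cv2
o=robot.get_obs();print(o["tool_pos"],o["force"],o["finger_gap"],o["grasp_force"])
t=robot.capture("top");s=robot.capture("scene")
def c(im,x,y,w,h,k): return cv2.resize(im[y:y+h,x:x+w,::-1],None,fx=k,fy=k,interpolation=cv2.INTER_CUBIC)
cv2.imwrite("pics/g3.png",np.hstack([c(t,225,205,65,75,6),c(s,290,130,65,75,6)]))
```

```text
[0.43573477 0.15967117 0.16341236] [ 0.27192905  1.19557416 -1.05922737] 0.0159769473637437 78.25835824012756
```

View pics/g3.png

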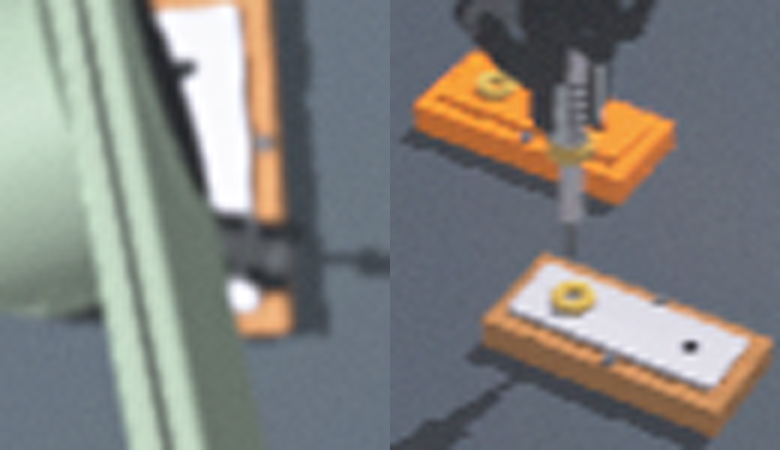

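The punch hangs vertical over the ring: its axis is at crop x≈570 and the ring centre at 572. Descending to just above the earliest contact.

Call:
{"fn": "jog_arm", "kwargs": {"commands": [[-1, [0, 0, -0.03], 0], [-1, [0, 0, -0.03], 0], [-1, [0, 0, -0.02], 0], [-1, [0, 0, -0.02], 0], [-1, [0, 0, 0], 0], [-1, [0, 0, 0], 0], [-1, [0, 0, 0], 0], [-1, [0, 0, 0], 0], [-1, [0, 0, 0], 0], [-1, [0, 0, 0], 0]]}}

```text
t: 9.4
tool_pos: [0.4353, 0.1596, 0.133]
ee_rot: [0.128, 0.992, 0.0, 0.0]
force: [-0.2, 0.1, -1.9]
finger_gap: 0.0162
grasp_force: 78.3
```

Call:
{"fn": "jog_arm", "kwargs": {"commands": [[-1, [0, 0, -0.005], 0], [-1, [0, 0, -0.005], 0], [-1, [0, 0, 0], 0], [-1, [0, 0, 0], 0], [-1, [0, 0, 0], 0], [-1, [0, 0, 0], 0], [-1, [0, 0, 0], 0], [-1, [0, 0, 0], 0], [-1, [0, 0, 0], 0], [-1, [0, 0, 0], 0]]}}

```text
t: 10.4
tool_pos: [0.4353, 0.1596, 0.1298]
ee_rot: [0.128, 0.992, 0.0, -0.0]
force: [-0.5, 0.5, -2.6]
finger_gap: 0.0163
grasp_force: 78.3
```

Call:
{"fn": "jog_arm", "kwargs": {"commands": [[-1, [0, 0, -0.005], 0], [-1, [0, 0, -0.005], 0], [-1, [0, 0, 0], 0], [-1, [0, 0, 0], 0], [-1, [0, 0, 0], 0], [-1, [0, 0, 0], 0], [-1, [0, 0, 0], 0], [-1, [0, 0, 0], 0], [-1, [0, 0, 0], 0], [-1, [0, 0, 0], 0]]}}

```text
t: 11.4
tool_pos: [0.4354, 0.1597, 0.1269]
ee_rot: [0.128, 0.992, 0.0, 0.0]
force: [-0.4, 1.8, 2.2]
finger_gap: 0.0165
grasp_force: 78.7
```

Contact felt at about 4 N net. Now going on in small steps.

Call:
{"fn": "jog_arm", "kwargs": {"commands": [[-1, [0, 0, -0.003], 0], [-1, [0, 0, -0.002], 0], [-1, [0, 0, 0], 0], [-1, [0, 0, 0], 0], [-1, [0, 0, 0], 0], [-1, [0, 0, 0], 0], [-1, [0, 0, 0], 0], [-1, [0, 0, 0], 0], [-1, [0, 0, 0], 0], [-1, [0, 0, 0], 0]]}}

```text
t: 12.4
tool_pos: [0.4353, 0.1596, 0.1254]
ee_rot: [0.128, 0.992, 0.0, 0.0]
force: [0.2, 1.7, 2.0]
finger_gap: 0.0165
grasp_force: 78.8
```

Call:
{"fn": "jog_arm", "kwargs": {"commands": [[-1, [0, 0, -0.003], 0], [-1, [0, 0, -0.002], 0], [-1, [0, 0, 0], 0], [-1, [0, 0, 0], 0], [-1, [0, 0, 0], 0], [-1, [0, 0, 0], 0], [-1, [0, 0, 0], 0], [-1, [0, 0, 0], 0], [-1, [0, 0, 0], 0], [-1, [0, 0, 0], 0]]}}

```text
t: 13.4
tool_pos: [0.4354, 0.1596, 0.1239]
ee_rot: [0.128, 0.992, 0.0, 0.0]
force: [0.4, 3.7, 4.7]
finger_gap: 0.0161
grasp_force: 79.0
```

Call:
{"fn": "jog_arm", "kwargs": {"commands": [[-1, [0, 0, -0.002], 0], [-1, [0, 0, -0.0015], 0], [-1, [0, 0, 0], 0], [-1, [0, 0, 0], 0], [-1, [0, 0, 0], 0], [-1, [0, 0, 0], 0], [-1, [0, 0, 0], 0], [-1, [0, 0, 0], 0], [-1, [0, 0, 0], 0], [-1, [0, 0, 0], 0]]}}

```text
t: 14.4
tool_pos: [0.4355, 0.1597, 0.1231]
ee_rot: [0.128, 0.992, 0.0, 0.0]
force: [0.8, 2.0, 6.5]
finger_gap: 0.016
grasp_force: 79.2
```

Run:
```python
from h import *
import cv2
o=robot.get_obs();print(o["tool_pos"],o["force"],o["wrist_torque"])
s=robot.capture("scene")
cv2.imwrite("pics/g4.png",cv2.resize(s[140:200,290:350,::-1],None,fx=9,fy=9,interpolation=cv2.INTER_CUBIC))
```

```text
[0.43547432 0.15967848 0.12311127] [0.79972009 2.00467397 6.46784865] [ 0.49076234  0.0074043  -0.00596927]
```

View pics/g4.png

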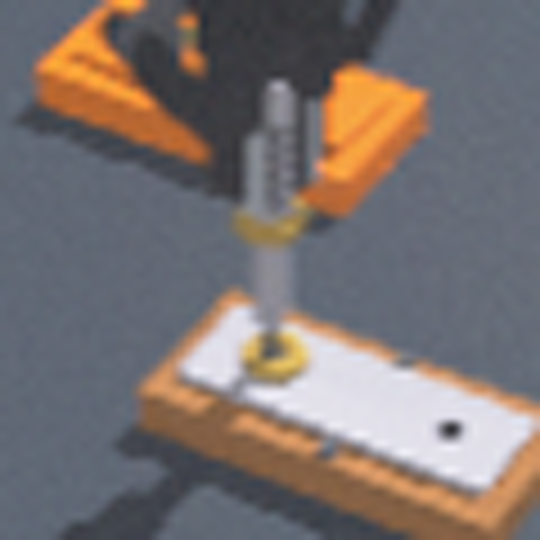

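The point sits inside the brass ring, at crop (272,345), and the punch is upright. Pressing on.

Call:
{"fn": "jog_arm", "kwargs": {"commands": [[-1, [0, 0, -0.002], 0], [-1, [0, 0, -0.0015], 0], [-1, [0, 0, 0], 0], [-1, [0, 0, 0], 0], [-1, [0, 0, 0], 0], [-1, [0, 0, 0], 0], [-1, [0, 0, 0], 0], [-1, [0, 0, 0], 0], [-1, [0, 0, 0], 0], [-1, [0, 0, 0], 0]]}}

```text
t: 15.45
tool_pos: [0.4356, 0.1597, 0.1224]
ee_rot: [0.128, 0.992, 0.0, 0.0]
force: [-0.5, 1.7, 7.9]
finger_gap: 0.0163
grasp_force: 79.2
```

Call:
{"fn": "jog_arm", "kwargs": {"commands": [[-1, [0, 0, -0.002], 0], [-1, [0, 0, -0.0015], 0], [-1, [0, 0, 0], 0], [-1, [0, 0, 0], 0], [-1, [0, 0, 0], 0], [-1, [0, 0, 0], 0], [-1, [0, 0, 0], 0], [-1, [0, 0, 0], 0], [-1, [0, 0, 0], 0], [-1, [0, 0, 0], 0]]}}

```text
t: 16.45
tool_pos: [0.4358, 0.1597, 0.1217]
ee_rot: [0.127, 0.992, 0.0, 0.001]
force: [-1.5, 2.0, 12.1]
finger_gap: 0.0162
grasp_force: 79.4
```

Call:
{"fn": "jog_arm", "kwargs": {"commands": [[-1, [0, 0, -0.0015], 0], [-1, [0, 0, -0.0015], 0], [-1, [0, 0, 0], 0], [-1, [0, 0, 0], 0], [-1, [0, 0, 0], 0], [-1, [0, 0, 0], 0], [-1, [0, 0, 0], 0], [-1, [0, 0, 0], 0], [-1, [0, 0, 0], 0], [-1, [0, 0, 0], 0]]}}

```text
t: 17.45
tool_pos: [0.4353, 0.1596, 0.1197]
ee_rot: [0.128, 0.992, 0.0, -0.0]
force: [-0.2, 2.4, 3.7]
finger_gap: 0.0158
grasp_force: 79.0
```

It snapped: force fell from about 14 N to about 5 N, with travel near 7.5–8 mm. One small margin step, then lift.

Call:
{"fn": "jog_arm", "kwargs": {"commands": [[-1, [0, 0, -0.001], 0], [-1, [0, 0, 0], 0], [-1, [0, 0, 0], 0], [-1, [0, 0, 0], 0], [-1, [0, 0, 0.01], 0], [-1, [0, 0, 0.03], 0], [-1, [0, 0, 0.05], 0], [-1, [0, 0, 0.06], 0], [-1, [0, 0, 0.06], 0], [-1, [0, 0, 0.06], 0]]}}

```text
t: 18.45
tool_pos: [0.4341, 0.1585, 0.2009]
ee_rot: [0.127, 0.992, -0.001, -0.001]
force: [-0.3, -0.7, -1.3]
finger_gap: 0.0164
grasp_force: 78.5
```

Call:
{"fn": "jog_arm", "kwargs": {"commands": [[-1, [0, 0, 0.06], 0], [-1, [0, 0, 0.06], 0], [-1, [0, 0, 0.06], 0], [-1, [0.01, -0.06, 0], 0], [-1, [0.01, -0.1, 0], 0], [-1, [0.015, -0.12, 0], 0], [-1, [0.015, -0.12, 0], 0], [-1, [0.015, -0.12, 0], 0], [-1, [0.015, -0.12, 0], 0], [-1, [0.01, -0.12, 0], 0]]}}

```text
t: 19.45
tool_pos: [0.4609, -0.0703, 0.2542]
ee_rot: [0.127, 0.992, -0.001, -0.002]
force: [0.9, -0.1, -1.3]
finger_gap: 0.0164
grasp_force: 78.5
```

Call:
{"fn": "jog_arm", "kwargs": {"commands": [[-1, [0.01, -0.1, 0], 0], [-1, [0.009, -0.07, 0], 0], [-1, [0, 0, 0], 0], [-1, [0, 0, 0], 0], [-1, [0, 0, 0], 0], [-1, [0, 0, 0], 0], [-1, [0, 0, 0], 0], [-1, [0, 0, 0], 0], [-1, [0, 0, 0], 0], [-1, [0, 0, 0], 0]]}}

```text
t: 20.45
tool_pos: [0.468, -0.1192, 0.2545]
ee_rot: [0.127, 0.992, 0.0, 0.0]
force: [-0.1, -1.3, -1.6]
finger_gap: 0.0161
grasp_force: 78.5
```

Run:
```python
from h import *
import cv2
o=robot.get_obs();print(o["tool_pos"],o["force"])
s=robot.capture("scene")
cv2.imwrite("pics/g5.png",cv2.resize(s[160:250,230:320,::-1],None,fx=6,fy=6,interpolation=cv2.INTER_CUBIC))
```

```text
[ 0.46798098 -0.1192434   0.25451233] [-0.08579014 -1.32362915 -1.62487026]
```

View pics/g5.png

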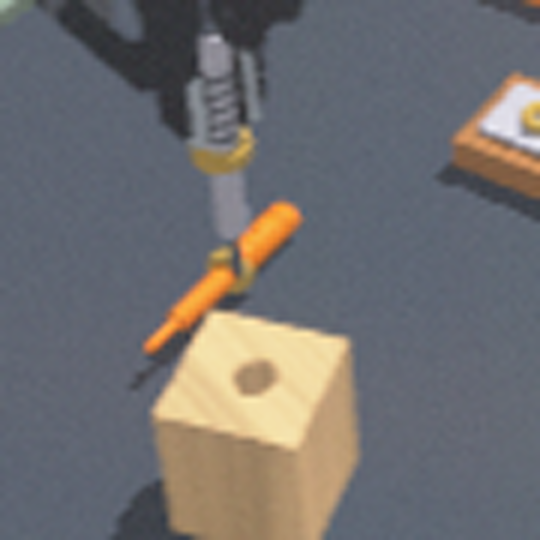

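The point hangs above the hole, which is at crop (255,377). The decoy lies still. Checking the alignment numerically.

Run:
```python
from h import *
f=lambda u,v:(230+(u+.5)/6-.5,160+(v+.5)/6-.5)
print("hole",at("scene",*f(255,377),.085))
m=robot.camera_model("scene")
for z in(.2575+.025,.2575-.029,.2575-.078,.2575-.1,.085):
    p=R.from_quat(m["rotation"]).inv().apply(np.array([.468,-.1192,z])-m["xyz"])
    u,v=m["fx"]*p[0]/p[2]+m["cx"],m["fy"]*p[1]/p[2]+m["cy"]; print(z,(u-230+.5)*6-.5,(v-160+.5)*6-.5)
```

```text
hole [ 0.4684 -0.1188  0.085 ]
0.28250000000000003 212.10197433482267 47.85824172026423
0.2285 224.73898641950132 147.53476600523203
0.1795 235.35369082541138 231.26000377533882
0.1575 239.87914110438714 266.95524182766826
0.085 253.8405793280881 377.07839648105613
```

Call:
{"fn": "jog_arm", "kwargs": {"commands": [[-1, [0, -0.002, -0.05], 0], [-1, [0, 0, -0.05], 0], [-1, [0, 0, -0.04], 0], [-1, [0, 0, -0.03], 0], [-1, [0, 0, -0.03], 0], [-1, [0, 0, -0.03], 0], [-1, [0, 0, -0.03], 0], [-1, [0, 0, -0.03], 0], [-1, [0, 0, -0.02], 0], [-1, [0, 0, 0], 0]]}}

```text
t: 21.5
tool_pos: [0.4674, -0.1199, 0.1605]
ee_rot: [0.128, 0.992, 0.0, -0.001]
force: [-0.5, -0.1, -2.7]
finger_gap: 0.0165
grasp_force: 78.5
```

Call:
{"fn": "jog_arm", "kwargs": {"commands": [[-1, [0, 0, -0.03], 0], [-1, [0, 0, -0.03], 0], [-1, [0, 0, -0.03], 0], [-1, [0, 0, -0.03], 0], [-1, [0, 0, -0.02], 0], [-1, [0, 0, 0], 0], [-1, [0, 0, 0], 0], [-1, [0, 0, 0], 0], [-1, [0, 0, 0], 0], [-1, [0, 0, 0], 0]]}}

```text
t: 22.5
tool_pos: [0.4682, -0.12, 0.1198]
ee_rot: [0.128, 0.992, 0.0, 0.0]
force: [-0.7, 0.4, -1.3]
finger_gap: 0.0162
grasp_force: 78.5
```

Call:
{"fn": "jog_arm", "kwargs": {"commands": [[-1, [0, 0, -0.005], 0], [-1, [0, 0, -0.005], 0], [-1, [0, 0, -0.003], 0], [-1, [0, 0, 0], 0], [-1, [0, 0, 0], 0], [-1, [0, 0, 0], 0], [-1, [0, 0, 0], 0], [-1, [0, 0, 0], 0], [-1, [0, 0, 0], 0], [-1, [0, 0, 0], 0]]}}

```text
t: 23.5
tool_pos: [0.468, -0.12, 0.1156]
ee_rot: [0.128, 0.992, 0.0, 0.0]
force: [-0.3, 0.1, -1.5]
finger_gap: 0.0161
grasp_force: 78.5
```

Call:
{"fn": "jog_arm", "kwargs": {"commands": [[-1, [0, 0, -0.002], 0], [-1, [0, 0, 0], 0], [-0.3, [0, 0, 0], 0], [-0.3, [0, 0, 0], 0], [0, [0, 0, 0], 0], [0.5, [0, 0, 0], 0], [1, [0, 0, 0], 0], [1, [0, 0, 0], 0], [1, [0, 0, 0], 0], [1, [0, 0, 0], 0]]}}

```text
t: 24.5
tool_pos: [0.468, -0.12, 0.115]
ee_rot: [0.128, 0.992, 0.0, 0.0]
force: [0.5, -0.3, 0.2]
finger_gap: 0.0853
grasp_force: 0.0
```

Call:
{"fn": "jog_arm", "kwargs": {"commands": [[1, [0, 0, 0.03], 0], [1, [0, 0, 0.06], 0], [1, [0, 0, 0.08], 0], [1, [0, 0, 0.08], 0], [1, [0, 0, 0.08], 0], [1, [0, 0.1, 0.05], 0], [1, [0, 0.1, 0], 0], [1, [0, 0.1, 0], 0], [1, [0, 0.1, 0], 0], [1, [0, 0, 0], 0]]}}

```text
t: 25.5
tool_pos: [0.4678, 0.0025, 0.2298]
ee_rot: [0.126, 0.992, 0.001, 0.0]
force: [0.6, -0.8, 0.8]
finger_gap: 0.0854
grasp_force: 0.0
```

Run:
```python
from h import *
import cv2
o=robot.get_obs();print(o["tool_pos"],o["force"])
s=robot.capture("scene")
cv2.imwrite("pics/g6.png",cv2.resize(s[150:300,220:440,::-1],None,fx=3.6,fy=3.6,interpolation=cv2.INTER_CUBIC))
```

```text
[0.46784486 0.00254543 0.2297527 ] [ 0.60179486 -0.76464029  0.78418313]
```

View pics/g6.png

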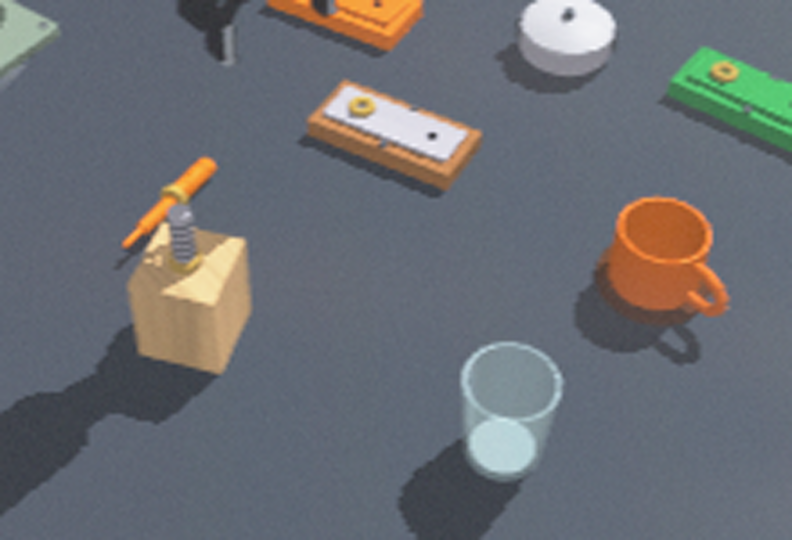

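The punch hangs upright with its collar on the block, at crop (182,262). The gripper is clear and the ashtray, cup and tumbler are in place; the glasses case is outside this crop, and the arm never went near it.

```bash
python3 -c "
from cell import robot
print(robot.hand_in())"
```

```text
the job is handed in; nothing more can be done
None
```

The drill spot is punched (spring snap felt at about 14 N, press stopped short of the solid stop by estimate), the punch hangs upright in its stand and the job is handed in (no verdict returned); the bystanders were not touched, but the orange decoy punch was found lying on the table, cause unknown.

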